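# Open the filter bay of a bench suction pump

## Task

The filter in the low white suction pump has to be inspected. Press the black snap tab on the pump down until it lets the filter cover go, then push the cover along its rails until it lies flat on the pump's deck, completely out from under the rail lips, with the whole filter open to view. Work with the fingertips only: never lift, tip or carry the cover, and leave the other things on the bench where they are.

Things in the scene. Friction and masses are not known exactly. Their poses are not given: they have to be found in the camera images.
- pump: low white pump housing fixed on the bench; origin on the bench surface, x along the rails the way the cover comes off, z up. In its frame (mm) it spans x -122 to 115, y -62 to 62; deck at z 75; end block with the tab at x -122 to -62, top z 84; the cover rides on 3 mm runners (underside z 78) between side rails (inner faces y +-47.5, top z 85.5)
- seat (a point): centre of the cover's seat at the height of its underside: x -25, y 0, z 78 mm in the pump's frame. Only here, from x -61 to 11, do the rails carry lips (inner edges y +-40.5, z 85.5 to 89) that hold the cover down; the cover is clear of them when its centre is past x 47
- deck_end (a point): middle of the open deck, where the freed cover has room: x 60, y 0, z 78 mm in the pump's frame. Beyond it a rim as high as the rails, inner face at x 107, stops the cover with its centre at x 71
- cover: loose grey filter cover, plate 72 (x) x 92 (y) x 6 mm, 50 to 100 g; origin at the centre of its underside, axes like the pump's. On its rear edge a catch ridge (x -36 to -31, 40 mm wide, 5 mm high) that the tab's claw hooks. As the tab unhooks, spring pins push the cover 6 mm in +x, so it stays free; a few N then slide it and it stays where it is left
- cover_rib (a point): middle of the top edge of the cover's push rib, which stands 10 mm above the plate: x 10 to 18, y -28 to 28, top z 16 mm in the cover's frame
- tab_pad (a point): middle of the top face of the tab's press pad (30 x 26 mm), at the start at x -105, y 0, z 92 mm in the pump's frame; press it straight down about 6 mm, some 4 to 8 N
- tab (a joint): angle of the black rocker snap tab in rad: 0 at rest, claw hooked; clear of the ridge from 0.15; 0.26 fully pressed. It pivots on a pin at x -80, z 85 mm in the pump's frame: the pad goes down, the claw (x -55 to -50) goes up. A spring returns it: to about 0.13 while the claw lies on the ridge, to 0 when the cover has gone
- filter (a point): centre of the pleated filter's top, in the open bay 52 x 64 mm under the seated cover
- bottle: small dropper bottle, 26 mm diameter, 80 mm high, standing behind the pump; origin at the centre of its base; leave it alone
- marker: marker pen, 135 mm long, 17 mm thick, lying between robot and pump; origin under its middle; leave it alone
- tape_roll: roll of tape lying flat, 85 mm diameter, 24 mm high; origin at the centre of its underside; leave it alone
- tweezers: steel tweezers lying flat, 16 x 131 mm, 10 mm high; origin at the centre of the underside; leave them alone
Not all that is in view belongs to the job. Of the things that look like the cover, the smaller one is meant.

How it is judged:
On the way:
1. the snap tab is pressed in far enough to unhook its claw, the cover still over its seat (value of joint tab above 0.16 rad and x of cover in the frame of pump below 0 m), for 0.1 s.
At the end, for the whole second after the job is handed in: the cover lies flat (within 0.05 rad) and at rest on the runners, its centre more than 47 mm along the pump's x axis so that it is wholly past the lips and still inside the rim, and the tab has sprung back (under 0.06 rad) (x of cover in the frame of pump between 0.047 and 0.074 m and z of cover in the frame of pump between 0.0755 and 0.081 m and angle between cover's own z axis and vertical below 0.05 rad and linear speed of cover below 0.01 m/s and value of joint tab below 0.06 rad); the robot touches nothing.
It fails at once if the cover is lifted or tipped (z of cover in the frame of pump above 0.088 m or angle between cover's own z axis and vertical above 0.2 rad).
It fails at once if another thing on the bench is moved (distance of any of bottle, marker, tape_roll, tweezers from where it was at the start of the episode above 0.02 m).
It also fails if it takes over 32 s, if anything falls off the work surface, if the arm or the gripper's body presses on something with over 40 N, if the wrist force passes 120 N, or if a joint passes its speed limit or range.

## Robot

A 6-joint arm with a two-finger parallel gripper is mounted at the origin on a cart in front of the work surface, level with it; the furniture and walls round the work are solid. World frame = base frame: x ahead of the robot, y to its left, z up, the work surface at z = 0. Lengths are in m, angles in rad, forces in N, time in s.
With the tool pointing down it reaches from about 0.275 to 0.75 m from the base axis. Payload 10.2 kg.
Tool frame: the origin (TCP) lies on the front face of the gripper's body, between the roots of the fingers; the fingertips stand 64 mm ahead of it and the grasp point (between the pads) lies arm.grip_point_offset ahead of it (arm.grip_point_offset is the distance from the TCP to the grasp point, in m); z points along the fingers, y is the line along which they close (so a half turn about z gives the same grasp; the last joint's range is limited). The gripper opens to 88 mm and grips with 3 to 60 N. Pads are 18 mm wide; open, the fingers measure 123 mm over their backs; the gripper's body (75 mm by 187 mm) begins 45 mm behind the grasp point.
Start: joints at [-1.504, 0.313, 1.498, -0, 1.331, -0.223], TCP at [0.15, -0.503, 0.303] pointing down, gripper open.
Joint ranges: [-2.94, 2.94], [-0.97, 2.17], [0.19, 2.56], [-1.23, 4.37], [0.02, 3.11], [-2.88, 2.88]. Speed limits (rad/s): [2.39, 2.39, 3.01, 3.14, 3.14, 3.14].

## Interface

Orientations are given as [roll, pitch, yaw] about the fixed x, y, z axes, in that order (R = Rz(yaw) Ry(pitch) Rx(roll)).
In Python, from cell import arm, get_image, search_frame, cut_out gives the robot as it stands. Calls block until the motion is done:
- arm.movep(position, orientation): joint-space move of the TCP to a pose.
- arm.movel(position, orientation=None, rate=0.15, threshold=None): straight line of the TCP; orientation=None keeps the orientation; rate is the mean speed in m/s. With threshold (N) it stops when the force on the tool has changed by that much, and returns True; else False.
- arm.move_j(angles): joint-space move.
- arm.gripper_to(opening, strength=None): finger opening in m; strength is the grip in N (None keeps the last); returns when the fingers have stopped.
- arm.sleep(seconds).
- arm.inverse_kinematics(position, orientation): joint angles nearest the present ones, or None.
- arm.observe(): the state.
- get_image(name): name is "scene" or "top"; returns a dict with "image" (384x512x3 uint8, red, green, blue), "fx", "fy", "cx", "cy" (pixels), "T" (4x4, takes a point from camera to world coordinates). Camera axes: x right, y up, looking along -z (the intrinsics and any distortion apply to the point x, -y, -z); pixel columns grow to the right and rows downward; lengths in m; the calibration is good to about 2 mm. A picture is of the moment at which its call begins. There is no depth.
A pose or a line that the arm cannot do raises arm.IKError and nothing moves.
- arm.sign_off(): hands the job in; it is judged then, once.
Trained networks look in the newest picture that a camera, given by its name, has taken for a name from the list of things; names that differ only in an ending like _2 or _b are one class to them, and where a whole thing is asked for, a point or a joint stands for the part that bears it (a point fixed in the world has none). Each returns a list of dicts, best first, with "p" (0 to 1); they miss things now and then, are a little off and sometimes report something else, mostly with a low value. They report only what shows in the picture. A call takes as long as a camera call. They do not tell look-alikes from the thing itself.
- search_frame(thing, camera): "point" ([x, y, z] in m, in world coordinates, good to about 4 mm: the middle of the surface that is visible of it).
- cut_out(thing, camera): "pixels" (384x512 bool, what is visible of it).
The state is a dict: "time": time; "qpos": joint angles; "qd": joint speeds; "effort": joint torques, N m; "eef_pos": TCP position; "ee_rot": TCP orientation; "wrist_force": force on the tool from outside, world axes, zero at the start; "moment": the same for the moment, N m; "gripper_width": finger opening in m; "finger_force": force on a finger pad.
Only numpy, scipy, OpenCV 4.12 (cv2) and the standard library are available. Lean on these libraries where they do the work, as an engineer would, in place of code of your own. Each camera call takes 0.05 s, during which the arm holds its last target. There are 200 camera calls.

## Working session

There is one attempt and no reset: what is moved stays moved. The work goes in short steps, each a Python script; the robot and the scene stay as the last script left them, time stands still between calls to the robot, and variables do not carry over. Pictures are saved under pics/ and viewed, at most 10 in all, crops included, and the job is handed in when it is done.

```bash
mkdir -p pics; ls
cat > h.py <<'E'
import numpy as np, cv2
from cell import arm, get_image, search_frame, cut_out
def save(n,im): cv2.imwrite('pics/'+n+'.png', im[:,:,::-1])
def proj(c,P):
    P=np.atleast_2d(P); T=np.linalg.inv(c['T']); q=P@T[:3,:3].T+T[:3,3]
    return np.c_[c['cx']+c['fx']*q[:,0]/-q[:,2], c['cy']+c['fy']*-q[:,1]/-q[:,2]]
def ray(c,u,v):
    d=c['T'][:3,:3]@np.array([(u-c['cx'])/c['fx'],-(v-c['cy'])/c['fy'],-1]); return c['T'][:3,3],d
def onz(c,u,v,z):
    o,d=ray(c,u,v); return o+d*(z-o[2])/d[2]
E
python3 - <<'E'
from h import *
a=get_image('scene'); b=get_image('top')
for c in (a,b): print([k for k in c], c['fx'],c['cx'],c['cy'],c['T'].round(3).tolist())
save('both',np.vstack([cv2.resize(a['image'],(400,300)),cv2.resize(b['image'],(400,300))]))
for t in ['pump','cover','cover_rib','tab_pad','filter','bottle','marker','tape_roll','tweezers']:
  for cam,c in(('scene',a),('top',b)):
    print(t,cam,[(round(r['p'],2),np.round(r['point'],3).tolist(),proj(c,r['point']).round()[0].tolist()) for r in search_frame(t,cam)][:3])
print(arm.observe()['time'],arm.grip_point_offset)
E
```

```text
pics
['image', 'fx', 'fy', 'cx', 'cy', 'T'] 421.10579598556075 258.9935187063236 188.2434845760362 [[-0.428, 0.523, -0.737, -0.344], [-0.903, -0.231, 0.361, 0.367], [0.019, 0.821, 0.571, 0.739], [0.0, 0.0, 0.0, 1.0]]
['image', 'fx', 'fy', 'cx', 'cy', 'T'] 357.1649564657777 254.98357958428608 187.83341175061582 [[-0.025, 0.992, -0.124, 0.328], [-1.0, -0.027, -0.012, -0.03], [-0.015, 0.124, 0.992, 1.114], [0.0, 0.0, 0.0, 1.0]]
pump scene [(0.86, [0.475, 0.076, 0.078], [220.0, 206.0])]
pump top [(0.89, [0.503, -0.01, 0.083], [252.0, 172.0])]
cover scene [(0.62, [0.471, -0.284, 0.008], [335.0, 196.0]), (0.56, [0.511, 0.033, 0.083], [230.0, 193.0])]
cover top [(0.67, [0.495, -0.256, 0.007], [331.0, 177.0]), (0.66, [0.511, 0.029, 0.084], [239.0, 170.0])]
cover_rib scene [(0.81, [0.469, -0.284, 0.008], [335.0, 196.0]), (0.67, [0.51, 0.027, 0.083], [233.0, 193.0])]
cover_rib top [(0.9, [0.494, -0.257, 0.01], [332.0, 177.0]), (0.78, [0.511, 0.03, 0.083], [238.0, 170.0])]
tab_pad scene [(0.53, [0.528, 0.094, 0.094], [207.0, 192.0]), (0.43, [0.475, 0.074, 0.074], [221.0, 207.0])]
tab_pad top [(0.7, [0.533, 0.09, 0.095], [217.0, 162.0])]
filter scene [(0.74, [0.48, 0.074, 0.077], [221.0, 206.0])]
filter top [(0.91, [0.497, -0.003, 0.082], [250.0, 174.0]), (0.17, [0.512, 0.029, 0.083], [239.0, 169.0])]
bottle scene [(0.25, [0.528, 0.088, 0.092], [209.0, 192.0])]
bottle top []
marker scene [(0.68, [0.401, 0.04, 0.011], [245.0, 240.0])]
marker top [(0.47, [0.396, 0.013, 0.015], [246.0, 210.0])]
tape_roll scene [(0.64, [0.332, 0.29, 0.022], [154.0, 286.0])]
tape_roll top [(0.84, [0.34, 0.291, 0.02], [155.0, 231.0])]
tweezers scene [(0.76, [0.35, -0.345, 0.002], [377.0, 215.0])]
tweezers top []
1.0 0.0453
```

Run:
```python
from h import *
a=get_image('scene'); b=get_image('top')
np.savez('cams.npz',a=a['image'],b=b['image'])
import pickle; pickle.dump((a,b),open('c.pkl','wb'))
save('crop_scene',cv2.resize(a['image'][110:300,120:400],None,fx=2.8,fy=2.8,interpolation=cv2.INTER_CUBIC))
save('crop_top',cv2.resize(b['image'][110:260,180:360],None,fx=4,fy=4,interpolation=cv2.INTER_CUBIC))
```

```text
(no output)
```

View pics/crop_scene.png

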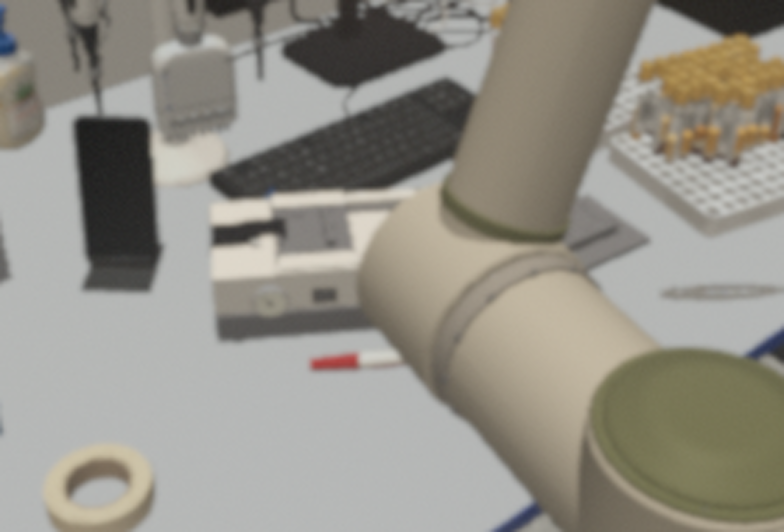

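View pics/crop_top.png

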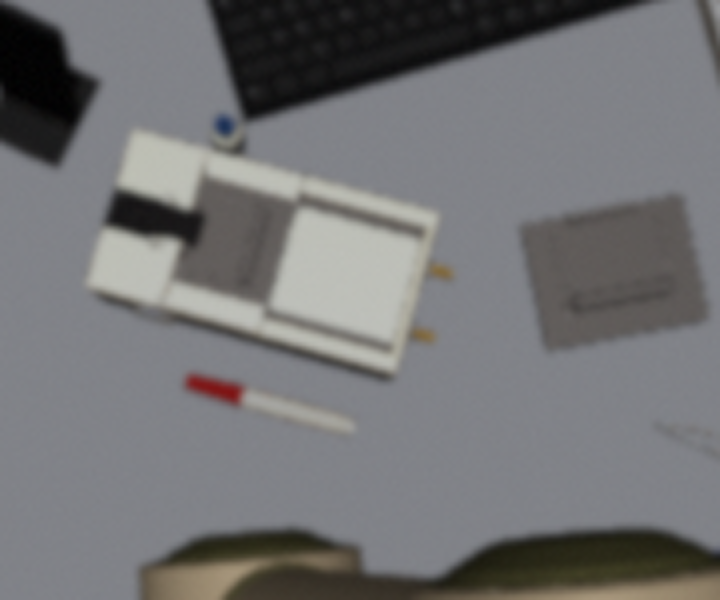

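The scene crop shows the pump at crop (210–360, 190–340) with its right part hidden by the arm, and the black tab at (245,232). The top crop shows the whole pump with corners (135,130), (437,212), (393,375), (88,290), the tab at (150,215) and the bottle cap at (225,127).

There are two cover candidates in the top crop: the plate in the pump's rails at (237,240) and a larger loose grey plate on the bench at (615,270). The smaller one, in the rails under the tab claw, is the one meant, and the enlarged crop confirms it.

Run:
```python
from h import *
import pickle; from scipy.optimize import least_squares
a,b=pickle.load(open('c.pkl','rb'))
tp=lambda u,v:(u/4+180-.4,v/4+110-.4); sp=lambda u,v:(u/2.8+120-.3,v/2.8+110-.3)
obs=[(b,(-122,62,84),tp(135,130)),(b,(115,62,85.5),tp(438,211)),(b,(115,-62,85.5),tp(394,372)),(b,(-122,-62,84),tp(88,288)),
(b,(11,62,89),tp(301,178)),(b,(-105,0,92),tp(127,211)),
(a,(-122,62,84),sp(211,203)),(a,(-122,-62,84),sp(214,278)),(a,(-62,-62,84),sp(278,270))]
def W(p,P):
    c,s=np.cos(p[2]),np.sin(p[2]); P=np.array(P)/1e3
    return np.array([p[0]+c*P[0]-s*P[1],p[1]+s*P[0]+c*P[1],p[3]+P[2]])
f=lambda p:np.concatenate([proj(c,W(p,P))[0]-uv for c,P,uv in obs])
r=least_squares(f,[.5,0,-1.8,0],loss='soft_l1',x_scale=[.1,.1,1,.1]); print(r.x.round(4)); print(f(r.x).reshape(-1,2).round(1).tolist())
for n,P in dict(pad=(-105,0,92),rib=(-11,0,94),cov=(-25,0,84)).items(): print(n,W(r.x,P).round(3))
# stand position
print('stand z0',onz(a,*sp(85,290),0).round(3),onz(a,*sp(155,285),0).round(3),'top cam',onz(b,*tp(97,80),0).round(3),onz(b,*tp(60,165),0).round(3))
for q in[(75,118),(155,118)]:
  print('stand top rays',[onz(a,*sp(*q),z).round(3).tolist() for z in(.1,.15)])
print('bottle',onz(b,*tp(225,125),.08).round(3))
m=max(cut_out('pump','top'),key=lambda r:r['p'])['pixels'];print(cv2.boxPoints(cv2.minAreaRect(np.argwhere(m)[:,::-1].astype(np.float32))).tolist())
```

```text
[ 0.5023  0.0065 -1.8675  0.0027]
[[-0.9, -0.5], [1.1, 0.1], [1.0, 0.8], [-1.2, 0.1], [1.0, -1.2], [0.3, 0.2], [-0.7, -0.4], [-0.7, 0.1], [0.3, 1.2]]
pad [0.533 0.107 0.095]
rib [0.505 0.017 0.097]
cov [0.51  0.03  0.087]
stand z0 [0.621 0.233 0.   ] [0.601 0.167 0.   ] top cam [0.66  0.144 0.   ] [0.591 0.174 0.   ]
stand top rays [[0.789, 0.191, 0.1], [0.7, 0.205, 0.15]]
stand top rays [[0.755, 0.113, 0.1], [0.669, 0.133, 0.15]]
bottle [0.599 0.036 0.08 ]
[[199.5713653564453, 184.3177032470703], [211.14625549316406, 141.2333526611328], [294.5865478515625, 163.65013122558594], [283.01165771484375, 206.73448181152344]]
```

```bash
cat >> h.py <<'E'
PX,PY,PW,PZ=.5023,.0065,-1.8675,.0027
def W(x,y,z):
    c,s=np.cos(PW),np.sin(PW); return np.array([PX+(c*x-s*y)/1e3,PY+(s*x+c*y)/1e3,PZ+z/1e3])
def tip(x,y,z): return W(x,y,z+64)
def inv(p):
    d=np.array(p)-[PX,PY,PZ]; c,s=np.cos(PW),np.sin(PW); return np.array([c*d[0]+s*d[1],-s*d[0]+c*d[1],d[2]-.064])*1e3
def st(n=''):
    o=arm.observe(); print(n,round(o['time'],2),inv(o['eef_pos']).round(1),np.round(o['wrist_force'],1),round(o['gripper_width'],4))
E
python3 - <<'E'
from h import *
arm.gripper_to(0.0)
for y in(1.274,-1.8675):
    print(y,arm.inverse_kinematics(tip(-104,0,120),[np.pi,0,y]))
    q=arm.inverse_kinematics(tip(-104,0,120),[np.pi,0,y])
    if q is not None and abs(q[5])<2.8: break
st('pre')
arm.movep(tip(-104,0,120),[np.pi,0,y]); st('above')
print(arm.movel(tip(-104,0,84),rate=.03,threshold=3)); st('contact')
E
```

```text
1.274 [-1.94571431e-02  4.69555509e-01  1.59316418e+00 -4.44089210e-16
  1.07887296e+00  2.77339184e-01]
pre 2.45 [ 590.4 -187.9  236. ] [-1.1 -0.4  0.4] 0.0004
above 5.03 [-103.4    0.4  120.1] [ 0.5  0.5 -0.3] 0.0002
True
contact 5.94 [-1.045e+02 -1.000e-01  8.990e+01] [ 3.3  4.2 -1.2] 0.0003
```

Run:
```python
from h import *
arm.sleep(.1); st('static')
for z in (88,86,84.5,83):
    h=arm.movel(tip(-104.5,0,z),rate=.03,threshold=14); st((z,h))
    if h: break
arm.sleep(.15); st('held')
b=get_image('top'); a=get_image('scene')
save('pressed',np.vstack([cv2.resize(a['image'][160:260,180:330],(600,400)),]))
```

```text
static 6.04 [-1.045e+02 -1.000e-01  8.990e+01] [ 3.4  3.1 -1. ] 0.0002
(88, False) 6.29 [-1.051e+02  1.000e-01  8.850e+01] [0.6 5.5 5.1] 0.0005
(86, False) 6.54 [-1.055e+02  1.000e-01  8.710e+01] [ 0.3  8.5 10. ] 0.0002
(84.5, False) 6.79 [-1.059e+02  1.000e-01  8.590e+01] [ 0.5 11.3 11.1] 0.0004
(83, False) 7.04 [-105.9    0.2   85.4] [-3.2 11.  20.7] 0.0003
held 7.19 [-105.9    0.2   85.4] [-3.7 11.2 21. ] 0.0004
```

View pics/pressed.png

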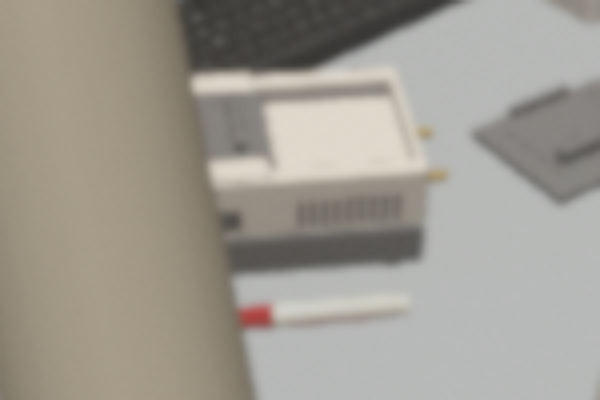

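The crop shows the arm hiding the tab. The cover's front edge is visible from about (268,103) to (275,165), and the pump's right end is at (400–425, 70–170). I'll compare that edge with the predicted position to see whether the cover jumped 6 mm.

Run:
```python
from h import *
a=get_image('scene')
cr=lambda p:((p-[180,160])*4).round(1).tolist()
for x in (11,17):
    print(x,[cr(proj(a,W(x,y,84))[0]) for y in(45,0,-45)])
print('rim',[cr(proj(a,W(115,y,85.5))[0]) for y in(62,-62)])
g=cv2.cvtColor(a['image'],cv2.COLOR_RGB2GRAY).astype(int)
for y in(20,0,-20):
    print(y,[int(g[int(round(v)),int(round(u))]) for u,v in proj(a,np.array([W(x,y,84) for x in range(-5,36,3)]))])
st()
```

```text
11 [[252.2, 88.1], [259.9, 125.4], [268.2, 165.2]]
17 [[260.8, 87.5], [268.8, 124.8], [277.4, 164.6]]
rim [[395.7, 63.2], [430.9, 167.3]]
20 [125, 127, 128, 132, 131, 136, 155, 185, 203, 212, 214, 215, 216, 215]
0 [127, 127, 127, 130, 131, 140, 164, 194, 211, 216, 217, 217, 217, 217]
-20 [103, 113, 123, 130, 131, 140, 165, 194, 211, 216, 217, 217, 216, 217]
 7.34 [-105.9    0.2   85.4] [-3.1 11.1 20.9] 0.0003
```

Run:
```python
from h import *; import pickle
a0,b0=pickle.load(open('c.pkl','rb')); b=get_image('top'); a=get_image('scene')
for n,c in(('a0',a0),('a',a),('b0',b0),('b',b)):
    g=cv2.cvtColor(c['image'],cv2.COLOR_RGB2GRAY).astype(np.float32)
    for y in(30,0,-30):
        p=proj(c,np.array([W(x,y,84) for x in range(-5,36,3)])).astype(np.float32)
        print(n,y,cv2.remap(g,p[:,:1],p[:,1:],cv2.INTER_LINEAR).ravel().astype(int).tolist())
```

```text
a0 30 [125, 127, 129, 129, 131, 138, 147, 154, 156, 158, 161, 160, 157, 157]
a0 0 [125, 127, 129, 132, 147, 178, 202, 212, 214, 214, 214, 213, 209, 201]
a0 -30 [148, 151, 150, 149, 159, 185, 205, 210, 202, 184, 165, 154, 154, 155]
a 30 [126, 126, 127, 129, 131, 130, 132, 140, 151, 158, 162, 162, 160, 160]
a 0 [126, 126, 126, 130, 131, 137, 157, 188, 209, 216, 217, 216, 216, 216]
a -30 [142, 148, 151, 149, 145, 141, 159, 189, 209, 215, 216, 216, 216, 216]
b0 30 [89, 92, 93, 94, 100, 121, 154, 177, 187, 188, 189, 189, 188, 188]
b0 0 [87, 91, 94, 96, 103, 128, 160, 182, 189, 189, 189, 189, 189, 190]
b0 -30 [89, 93, 95, 96, 106, 129, 163, 183, 189, 189, 190, 190, 189, 190]
b 30 [91, 90, 94, 97, 99, 102, 116, 146, 176, 192, 197, 198, 198, 197]
b 0 [89, 88, 93, 99, 100, 102, 116, 145, 176, 192, 197, 198, 198, 199]
b -30 [97, 98, 100, 99, 101, 103, 113, 144, 178, 194, 197, 198, 198, 198]
```

The cover's front edge moved from about x 11 to x 17 in both views, so the claw is off. Next I'll push at the rib.

Run:
```python
from h import *
arm.movel(tip(-104,0,115),rate=.1); st('up')
arm.movel(tip(-28,0,115),rate=.15); arm.sleep(.1); st('over')
h=arm.movel(tip(-28,0,87.5),rate=.05,threshold=5); arm.sleep(.1); st(h)
if h:
    z=inv(arm.observe()['eef_pos'])[2]; print(z)
b=get_image('top');a=get_image('scene')
```

```text
up 7.91 [-103.8   -0.2  114.5] [ 0.8 -0.2 -0.2] 0.0009
over 8.67 [-2.870e+01 -1.000e-01  1.149e+02] [ 0.3  0.4 -0.2] 0.0001
False 9.47 [-28.    0.1  87.8] [-0.6  1.   0.2] 0.0005
```

Run:
```python
from h import *
for x in (0,30,59):
    h=arm.movel(tip(x,0,87.5),rate=.07,threshold=14); st((x,h))
    if h: break
arm.sleep(.1); st()
a=get_image('scene'); save('push',cv2.resize(a['image'][150:270,170:340],None,fx=4,fy=4))
```

```text
(0, False) 10.12 [ 0.4  0.1 87.5] [-0.5 -0.5 -1.1] 0.0007
(30, False) 10.69 [30.3  0.  87.5] [ 0.9 -0.2  0.4] 0.0004
(59, False) 11.26 [59.3  0.  87.5] [-0.4 -0.1  0.8] 0.0005
 11.36 [58.9 -0.  87.5] [ 0.2 -0.4 -0.2] 0.0005
```

View pics/push.png

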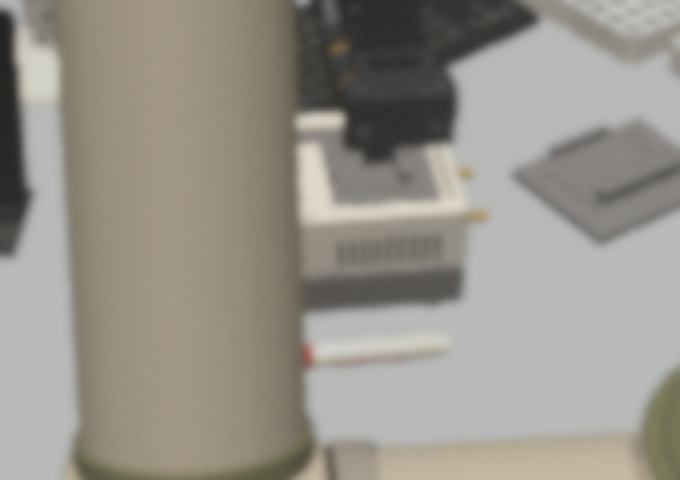

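The cover now lies at (325–440, 140–205), close to the rim, with the fingertips behind its rib. I'll back off, lift away and check.

Run:
```python
from h import *
arm.movel(tip(52,0,87.5),rate=.06)
arm.movel(tip(52,0,200),rate=.15); st()
arm.move_j([-1.504,0.313,1.498,0,1.331,-0.223]); st()
a=get_image('scene');b=get_image('top')
save('end',np.hstack([cv2.resize(c['image'][y:y+110,x:x+110],(400,400),interpolation=cv2.INTER_CUBIC) for c,x,y in((a,180,150),(b,190,125))]))
g=cv2.cvtColor(b['image'],cv2.COLOR_RGB2GRAY).astype(np.float32)
for y in(30,-30):
    xs=np.arange(6,114,3); p=proj(b,np.array([W(x,y,84) for x in xs])).astype(np.float32)
    print(y,list(zip(xs.tolist(),cv2.remap(g,p[:,:1],p[:,1:],cv2.INTER_LINEAR).ravel().astype(int).tolist())))
for t in('cover','tab_pad','filter','bottle','marker','tape_roll','tweezers'):
    print(t,[(round(r['p'],2),np.round(r['point'],3).tolist()) for r in search_frame(t,'top')][:2])
st()
```

```text
12.57 [ 52.   -0.3 199.1] [ 0.7  0.7 -1. ] 0.0008
 14.62 [ 589.6 -187.2  235.8] [ 0.   0.1 -0.5] 0.0004
30 [(6, 183), (9, 188), (12, 189), (15, 189), (18, 189), (21, 186), (24, 175), (27, 150), (30, 116), (33, 98), (36, 94), (39, 94), (42, 93), (45, 92), (48, 89), (51, 90), (54, 94), (57, 95), (60, 94), (63, 93), (66, 92), (69, 91), (72, 88), (75, 89), (78, 90), (81, 90), (84, 91), (87, 93), (90, 94), (93, 99), (96, 115), (99, 147), (102, 170), (105, 174), (108, 170), (111, 163)]
-30 [(6, 185), (9, 189), (12, 190), (15, 190), (18, 190), (21, 186), (24, 173), (27, 147), (30, 119), (33, 100), (36, 94), (39, 92), (42, 93), (45, 93), (48, 92), (51, 91), (54, 91), (57, 95), (60, 97), (63, 96), (66, 94), (69, 94), (72, 92), (75, 91), (78, 92), (81, 93), (84, 94), (87, 95), (90, 95), (93, 99), (96, 113), (99, 141), (102, 165), (105, 171), (108, 169), (111, 157)]
cover [(0.95, [0.497, -0.258, 0.005]), (0.6, [0.486, -0.053, 0.085])]
tab_pad [(0.45, [0.532, 0.088, 0.096])]
filter [(0.93, [0.504, 0.042, 0.082])]
bottle [(0.58, [0.399, 0.01, 0.013]), (0.51, [0.598, 0.036, 0.049])]
marker [(0.71, [0.341, 0.29, 0.02]), (0.7, [0.397, 0.01, 0.014])]
tape_roll [(0.84, [0.344, 0.293, 0.019])]
tweezers []
 15.07 [ 590.1 -187.7  235.9] [-0.  -0.5  0.2] 0.0006
```

View pics/end.png

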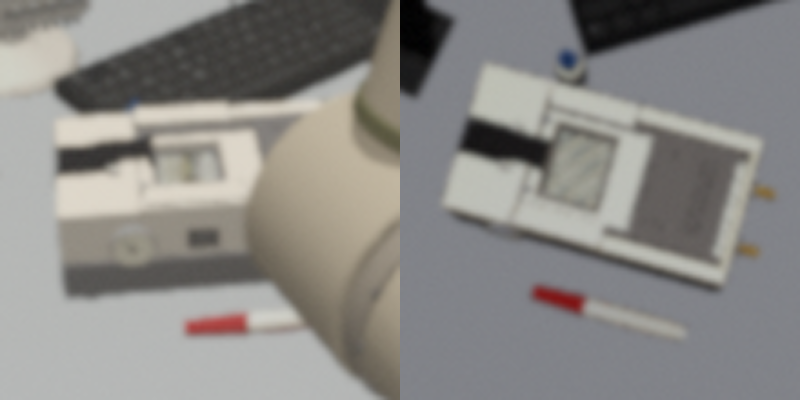

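The right half shows the filter open at (580,165) and the cover flat at (690,190), clear of the lips. Its edges are at x ≈ 27 and 98, so its centre is near 63 mm. The bottle and marker have not moved. I'm handing in.

```bash
python3 -c "
from h import *
print(arm.sign_off())"
```

```text
the job is handed in; nothing more can be done
None
```

The tab was pressed and released the cover; the cover was pushed to about x = 63 mm, flat on the deck and past the lips, with the whole filter open to view, and the job was handed in at about 15 s (no verdict was returned; the tab's spring-back and the tweezers' position were not measured).

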